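Press the lid home on a coffee tin and ease the sprung lever back

TASK

Take the tin with the loose brass lid from the drip tray and stand it upright, centred on the ring of the lid press, and let go of it. Pull the press handle down until the lid is pushed fully home, then let the sprung handle rise slowly all the way back up: it must never snap back. Leave the closed tin standing on the press, and do not tip the tin or disturb the other things on the counter.

Things in the scene. Friction and masses are not known exactly. Their poses are not given: they have to be found in the camera images.
- press: Grey bench lid press, fixed. Origin on the counter under the centre of its round bed; x points to its posts at the back, z up; open side -x. Base plate 205 x 152 mm, 14 mm thick (x from -78 to 128 mm). Two posts, 30 x 12 mm, at x = 88, y = +/-64 mm, 160 mm high. The raised lever overhangs the bed: a vertical tool hits it, a tool leaning 30 to 40 degrees, fingers pointing down and to the posts, fits.
- bed_center (a point): Centre of the top of the aluminium bed (radius 36 mm), 22 mm above the counter, marked by a thin black ring of outer radius 28.5 mm; axes as the press.
- lever_hinge (a point): Middle of the lever's hinge pin, fixed on the press at x = 85, y = 0, z = 143 mm; the pin runs along the press y axis. Bar position in the press frame at lever angle q: x = 85 - 200 cos(0.96 - q), z = 143 + 200 sin(0.96 - q) mm.
- handle_bar (a point): Middle of the black round handle bar (diameter 22 mm, 116 mm long, along press y), 200 mm from the pin. The lever is a yoke: two steel rails 12 mm thick, 18 mm deep at y = +/-50 mm, with 88 mm free between them for a finger behind the bar. The bar may turn in the grip and can be gripped or pushed from above.
- foot (a point): Middle of the face of the white presser foot, radius 14 mm, on the lever's cross piece 85 mm from the hinge; it lies 24 mm below the line from pin to bar. With the tin on the bed it meets the loose lid at a lever angle of about 0.86 rad; the lid is home at about 0.96.
- lever (a joint): Lever angle in rad: 0 fully up (the spring holds it there, bar 0.96 rad above level), growing as the handle is pulled down and towards the open side; level at 0.96, hard stop at 1.0. On the bar it takes about 1 N at the top, 9 N at the bottom, 16 N while the lid goes in. Let go, it flies up. Rising faster than 1.2 rad/s (0.24 m/s at the bar) counts as snapping back.
- tin: Green round tin with a paper band, radius 27 mm, 85 mm tall without its lid, about 180 g. Origin at the centre of its underside, z up along its axis. It starts upright on the drip tray; cup, jar and tin stand there in any order, 130 mm apart.
- lid (a joint): How far the brass lid (radius 27.5 mm, 12 mm thick) has been pushed on, in m: near 0 it is loose and stands 8 mm proud of the tin (its top 105 mm above the tin's underside), 0.008 is fully home (97 mm). It goes down stiffly, about 16 N, does not spring back and cannot come off.
- drip_tray: Fixed black and aluminium perforated drip tray 200 x 400 mm, its top 24 mm above the counter; origin under its centre.
- cup: Bystander to leave alone: small white cup, radius 29 mm, 60 mm tall, standing on the drip tray; origin at the centre of its underside.
- jar: Bystander to leave alone: small amber jar with grey cap, radius 26 mm, 70 mm tall, standing on the drip tray; origin at the centre of its underside.
- power_brick: Bystander to leave alone: black power brick 55 x 120 x 34 mm; origin at the centre of its underside.
- calculator: Bystander to leave alone: white desk calculator 150 x 100 x 14 mm; origin at the centre of its underside.
- card_reader: Bystander to leave alone: grey card reader 150 x 75 x 30 mm; origin at the centre of its underside.
- tamper: Bystander to leave alone: steel coffee tamper, radius 28 mm, 80 mm tall; origin at the centre of its underside.
- spoon: Bystander to leave alone: metal spoon 150 mm long; origin at the centre of its underside.
Not all that is in view belongs to the job. Leave any pink look-alike of the tin alone.

How it is judged:
By the outcome, as a careful person would: the job done as asked, in the order asked, and still so for the second after the job is handed in, with the robot touching nothing.
It also fails if it takes over 72 s, if anything falls off the work surface, if the arm or the gripper's body presses on something with over 40 N, if the wrist force passes 120 N, or if a joint passes its speed limit or range.

ROBOT

A 6-joint arm with a two-finger parallel gripper is mounted at the origin on the work surface. World frame = base frame: x ahead of the robot, y to its left, z up, the work surface at z = 0. Lengths are in m, angles in rad, forces in N, time in s.
With the tool pointing down it reaches from about 0.35 to 0.775 m from the base axis. Payload 5.5 kg.
Tool frame: the origin (TCP) lies at the centre of the arm's flange, where the gripper is bolted on; the fingertips stand 173 mm ahead of it and the grasp point (between the pads) lies 155 mm ahead of it; z points along the fingers, y is the direction in which the jaws open and shut (so a half turn about z gives the same grasp; the last joint's range is limited). The gripper opens to 85 mm and grips with 20 to 120 N. Pads are 22 mm wide; open, the fingers measure 114 mm over their backs; the gripper's body (76 mm by 85 mm) begins 54 mm behind the grasp point. The pads swing forward as they close: fully open they stand 13 mm farther back than shut.
Start: joints at [-1.27, 0.313, 0.046, 1.304, 0, 1.431], TCP at [0.245, -0.52, 0.405] pointing down, gripper open.
Joint ranges: [-2.76, 2.76], [-0.86, 1.69], [-1.03, 1.26], [-2.2, 2.34], [-1.47, 1.5], [-3.14, 3.14]. Speed limits (rad/s): [2.57, 2.57, 3.14, 3.14, 3.14, 3.14].

INTERFACE

Orientations are given as a unit quaternion [w, x, y, z].
In Python, from rig import robot gives the robot as it stands. The module is installed in compiled form; this text tells all that it offers.
- The arm moves only by the shell command python3 -m creep 'ROWS' [FORCE]. ROWS is JSON, a list that holds one entry, the list of rows, each a list of 7 numbers: the shift along the tool's x, y, z in m, then the turn, a rotation vector about the tool's x, y, z in units of 8 degrees (1.0 is 8 degrees), then the closure in counts, from 0 (fully open) to 255 (shut). A call has 1 to 12 rows; each row is the pose to reach, as a shift and turn from the pose measured when the call began, along the tool's axes at that moment; what a row does not reach only later rows make up. A row lasts 1/10 s, in which the tool goes at most 50 mm and 8.59 degrees, less where a joint would pass 70% of its speed; a pose out of reach is approached as far as the arm can. A call with a gripper value outside its range is refused whole. The fingers move at their own pace and stop on an object; FORCE is the grip in N (left out, the last holds). Time passes only in rows, so rows that repeat a pose let the fingers close. It gives the time, the measured TCP pose, the force and the opening at its end, in the units of the state.
- robot.get_state(): the state, without advancing time (a new reading comes with each control period).
- robot.capture(name): name is "side" or "top" or "wrist"; returns the picture (384x512x3 uint8, red, green, blue); there is no depth.
- robot.get_calibration(name): a dict with "mtx" (3x3 intrinsics, pixels), "camera_from_world" (4x4, takes a point from world to camera coordinates). Camera axes: x right, y down, z forward; pixel columns grow to the right and rows downward; lengths in m; the calibration is good to about 2 mm. A picture is of the moment at which its call begins: read the wrist's pose just before it. get_calibration takes no time and is no camera call; for the wrist camera it gives the pose at the moment of the call.
- robot.close_job(): hands the job in, once; it reports no verdict.
Trained networks look in the newest picture that a camera, given by its name, has taken for a name from the list of things; names that differ only in an ending like _2 or _b are one class to them, and where a whole thing is asked for, a point or a joint stands for the part that bears it (a point fixed in the world has none). Each returns a list of dicts, best first, with "score" (0 to 1); they miss things now and then, are a little off and sometimes report something else, mostly with a low value. They report only what shows in the picture. A call takes as long as a camera call. They do not tell look-alikes from the thing itself.
- robot.masks_of(camera, target): "region" (384x512 bool, what is visible of it).
- robot.pinpoint(camera, target): "point" ([x, y, z] in m, in the coordinates of the camera as it stood for that picture, good to about 4 mm: a listed point, or the origin of a listed thing).
The state is a dict: "time": time; "joints": joint angles; "qd": joint speeds; "effort": joint torques, N m; "eef_pos": TCP position; "tool_rot": TCP orientation; "ft_force": force on the tool from outside, world axes, zero at the start; "torque": the same for the moment, N m; "finger_gap": finger opening in m.
Only numpy, scipy, OpenCV 4.12 (cv2) and the standard library are available. Lean on these libraries where they do the work, as an engineer would, in place of code of your own. Each camera call takes 0.05 s, during which the arm holds its last target.

## Working session

There is one attempt and no reset: what is moved stays moved. The work goes in short steps, Python scripts to look and compute and a shell command to move; the robot and the scene stay as the last step left them, time stands still between calls to the robot, and variables do not carry over. Pictures are saved under pics/ and viewed, and the job is handed in when it is done.

```bash
mkdir -p pics; ls
cat > h.py <<'E'
import numpy as np,cv2
from rig import robot
from scipy.spatial.transform import Rotation as R
def cap(cam,name):
    c=robot.get_calibration(cam); im=robot.capture(cam); cv2.imwrite('pics/'+name+'.png',im[:,:,::-1]); return im,c
def towld(c,p):
    T=np.linalg.inv(np.array(c['camera_from_world'])); return T[:3,:3]@np.array(p)+T[:3,3]
def proj(c,P):
    T=np.array(c['camera_from_world']); q=T[:3,:3]@np.array(P)+T[:3,3]; u=np.array(c['mtx'])@q; return u[:2]/u[2]
def find(cam,c,t):
    for d in robot.pinpoint(cam,t)[:4]:
        w=towld(c,d['point']); print(cam,t,round(d['score'],2),w.round(4),proj(c,w).round(0))
def st():
    s=robot.get_state(); q=s['tool_rot']; r=R.from_quat([q[1],q[2],q[3],q[0]]); return s,r,np.array(s['eef_pos'])
E
python3 - <<'E'
from h import *
s,r,p=st(); print(s['time'],p,r.as_matrix().round(3),s['finger_gap'])
for cam in('top','side'):
    im,c=cap(cam,cam+'0')
    for t in ['press','tin','handle_bar','bed_center','lever_hinge','cup','jar','drip_tray']: find(cam,c,t)
E
```

```text
pics
0.0 [ 0.24527307 -0.5198404   0.40380008] [[ 0.904  0.427 -0.001]
 [ 0.427 -0.904  0.002]
 [ 0.    -0.002 -1.   ]] 0.08547926055634897
top press 0.91 [0.5421 0.2326 0.0021] [201. 215.]
top tin 0.54 [0.5429 0.0639 0.0025] [250. 214.]
top handle_bar 0.89 [0.5672 0.2121 0.3105] [192. 193.]
top bed_center 0.67 [0.5414 0.2295 0.0225] [201. 215.]
top lever_hinge 0.8 [0.4774 0.2891 0.1436] [175. 231.]
top cup 0.86 [ 0.5896 -0.3303  0.0214] [366. 198.]
top jar 0.51 [ 0.5845 -0.2032  0.0261] [329. 200.]
top drip_tray 0.58 [ 0.58   -0.2044 -0.0014] [328. 202.]
top drip_tray 0.39 [ 0.5892 -0.3331  0.0222] [367. 198.]
side press 0.93 [5.404e-01 2.315e-01 2.000e-04] [249. 297.]
side tin 0.98 [ 5.354e-01  6.420e-02 -1.000e-04] [264. 247.]
side tin 0.96 [ 0.5943 -0.0697  0.0262] [255. 205.]
side tin 0.46 [ 3.754e-01 -7.050e-02  1.000e-04] [322. 223.]
side handle_bar 0.24 [ 0.5417  0.2349 -0.0044] [248. 299.]
side bed_center 0.82 [0.5404 0.2302 0.0185] [249. 293.]
side lever_hinge 0.69 [0.4748 0.2868 0.1447] [272. 295.]
side jar 0.52 [ 0.5762 -0.1991  0.0194] [268. 180.]
```

View pics/top0.png

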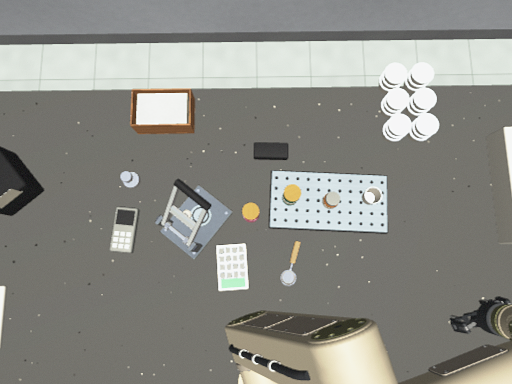

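View pics/side0.png

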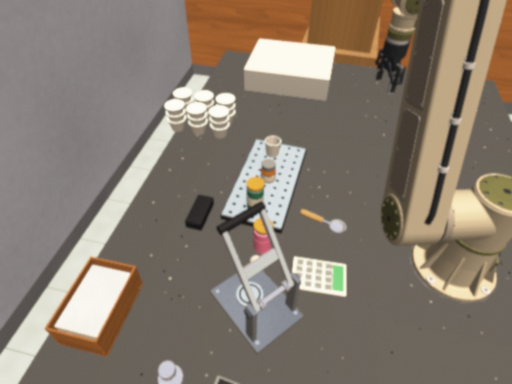

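Run:
```python
import cv2
a=cv2.imread('pics/top0.png')[150:270,150:410]; b=cv2.imread('pics/side0.png')[120:330,200:360]
cv2.imwrite('pics/topc.png',cv2.resize(a,None,fx=3,fy=3,interpolation=2)); cv2.imwrite('pics/sidec.png',cv2.resize(b,None,fx=2.8,fy=2.8,interpolation=2))
```

```text
(no output)
```

View pics/topc.png

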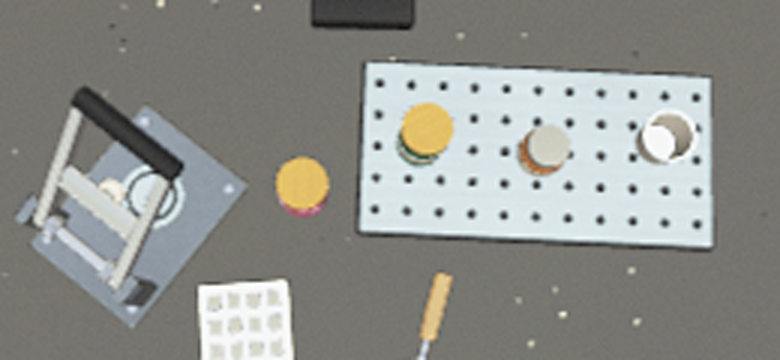

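View pics/sidec.png

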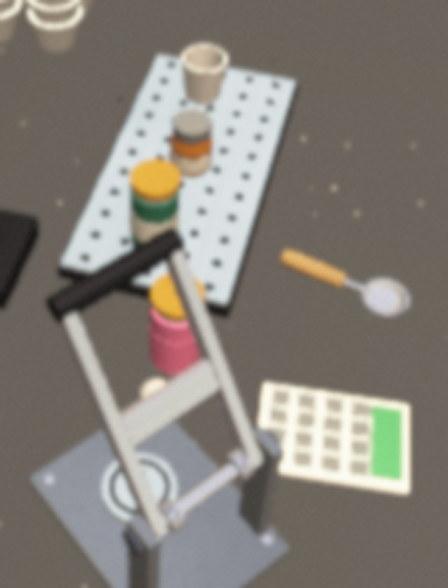

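The green-bodied tin with the paper band stands on the drip tray (top picture (292,194), side picture (255,205)). The pink look-alike stands on the counter (top (250,212), side (264,247)). The crops confirm the green one is the tin meant. Next I'll refine the press yaw and compute the first move.

```bash
cat >> h.py <<'E'
def orient(z,y):
    z=np.array(z,float);z/=np.linalg.norm(z);y=np.array(y,float);y-=z*(y@z);y/=np.linalg.norm(y)
    return R.from_matrix(np.c_[np.cross(y,z),y,z])
def row(Rt,pf):
    s,r,p=st(); print('t',round(s['time'],2),'shift',(r.inv().apply(np.array(pf)-p)).round(4),'turn',((r.inv()*Rt).as_rotvec()/np.radians(8)).round(3),'gap',round(s['finger_gap'],4),'F',np.round(s['ft_force'],1))
def lean(yaw,a): # fingers pointing down and toward yaw, jaws horizontal
    return orient([np.cos(yaw)*np.sin(a),np.sin(yaw)*np.sin(a),-np.cos(a)],[np.sin(yaw),-np.cos(yaw),0])
def fl(Rt,g,d=0.155): return np.array(g)-Rt.apply([0,0,d])
E
python3 - <<'E'
from h import *
yaw=np.radians(139.5); L=lean(yaw,np.radians(35))
print(L.as_matrix().round(2))
row(L,fl(L,[0.594,-0.07,0.25]))
E
```

```text
[[-0.62  0.65 -0.44]
 [ 0.53  0.76  0.37]
 [ 0.57  0.   -0.82]]
t 0.9 shift [ 0.5439 -0.1772  0.0278] turn [  4.341   2.807 -13.767] gap 0.0854 F [-0.1 -0.1  0.4]
```

```bash
python3 -m creep '[[[0.03,-0.01,0,0.3,0.2,-0.9,0],[0.07,-0.022,0.003,0.6,0.4,-1.8,0],[0.11,-0.035,0.005,0.9,0.6,-2.7,0],[0.15,-0.048,0.008,1.2,0.8,-3.6,0],[0.19,-0.06,0.01,1.4,0.9,-4.5,0],[0.23,-0.075,0.012,1.7,1.1,-5.4,0],[0.27,-0.088,0.014,2.0,1.3,-6.3,0],[0.31,-0.1,0.016,2.3,1.5,-7.2,0],[0.35,-0.114,0.018,2.55,1.65,-8.1,0],[0.39,-0.127,0.02,2.8,1.8,-9.0,0],[0.42,-0.137,0.022,3.1,2.0,-9.9,0],[0.45,-0.147,0.023,3.4,2.2,-10.8,0]]]'
python3 - <<'E'
from h import *
yaw=np.radians(139.5); L=lean(yaw,np.radians(35))
row(L,fl(L,[0.594,-0.07,0.25]));print(st()[0]['joints'])
E
```

```text
time: 2.1
eef_pos: [0.5907, -0.1938, 0.3815]
tool_rot: [-0.238, 0.526, 0.812, 0.088]
ft_force: [0.8, -0.4, -0.6]
finger_gap: 0.0855
t 2.1 shift [0.0278 0.0925 0.0091] turn [ 0.924  0.604 -2.926] gap 0.0855 F [ 0.8 -0.4 -0.6]
[-0.48915519  0.6650406   0.47192219  1.84897231  0.2104226   0.61002281]
```

```bash
python3 -m creep '[[[0.009,0.03,0.003,0.3,0.2,-0.9,0],[0.018,0.06,0.006,0.6,0.4,-1.9,0],[0.028,0.092,0.009,0.92,0.6,-2.9,0],[0.028,0.092,0.009,0.92,0.6,-2.93,0],[0.028,0.092,0.009,0.92,0.6,-2.93,0]]]'
python3 - <<'E'
from h import *
yaw=np.radians(139.5); L=lean(yaw,np.radians(35))
row(L,fl(L,[0.594,-0.07,0.25]));print(st()[0]['joints'])
im,c=cap('wrist','w1')
for t in ['tin','lid','press','bed_center','lever_hinge']: find('wrist',c,t)
im,c=cap('side','s1')
for t in ['tin','press','bed_center','lever_hinge']: find('side',c,t)
im,c=cap('top','t1')
for t in ['tin','lid','press','bed_center','lever_hinge','handle_bar']: find('top',c,t)
E
```

```text
time: 2.6
eef_pos: [0.6619, -0.1272, 0.3754]
tool_rot: [-0.282, 0.33, 0.895, 0.104]
ft_force: [-0.3, 0.2, 1.1]
finger_gap: 0.0855
t 2.6 shift [ 0.0008 -0.0006 -0.0014] turn [-0.008 -0.002  0.004] gap 0.0855 F [-0.3  0.2  1.1]
[-0.34697988  0.87776822  0.82095791  2.09476583  0.20240089  0.29827879]
wrist tin 0.86 [ 0.5432  0.0617 -0.0044] [300. 193.]
wrist tin 0.79 [ 0.5945 -0.067   0.022 ] [257. 279.]
wrist tin 0.56 [ 5.434e-01  2.307e-01 -3.000e-04] [377. 128.]
wrist tin 0.42 [ 0.3771 -0.0685 -0.0045] [163. 167.]Traceback (most recent call last):
  File "<stdin>", line 5, in <module>
  File "h.py", line 11, in find
    for d in robot.pinpoint(cam,t)[:4]:
             ~~~~~~~~~~~~~~^^^^^^^
ValueError: it knows: bed_center, calculator, card_reader, cup, drip_tray, foot, handle_bar, jar, lever_hinge, power_brick, press, spoon, tamper, tin
```

View pics/w1.png

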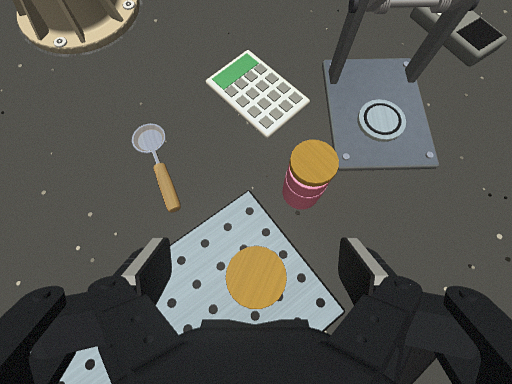

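The wrist view shows the green tin's lid at (257,277) between the fingers, the pink one at (312,165), and the press with its ring at (382,119). I'll take precise positions from this picture.

```bash
cat >> h.py <<'E'
def ray(c,uv,z):
    T=np.linalg.inv(np.array(c['camera_from_world'])); d=T[:3,:3]@np.linalg.inv(np.array(c['mtx']))@np.array([uv[0],uv[1],1.]); o=T[:3,3]; return o+d*(z-o[2])/d[2]
E
python3 - <<'E'
from h import *
c=robot.get_calibration('wrist')  # arm unmoved since w1
im=cv2.imread('pics/w1.png'); hsv=cv2.cvtColor(im,cv2.COLOR_BGR2HSV)
m=cv2.inRange(hsv,(12,120,90),(30,255,255)); m[:, :215]=0; m[:225]=0
n,l,s,cc=cv2.connectedComponentsWithStats(m); k=1+np.argmax(s[1:,4]); cn=cv2.findContours((l==k).astype(np.uint8),0,1)[0][0]
e=cv2.fitEllipse(cn); print('lid',e,ray(c,e[0],.129))
# ring
g=cv2.cvtColor(im,cv2.COLOR_BGR2GRAY); sub=np.zeros_like(g); sub[92:146,352:412]=(g[92:146,352:412]<70)
n,l,s,cc=cv2.connectedComponentsWithStats(sub)
for k in range(1,n):
    if s[k,4]>30:
        e=cv2.fitEllipse(cv2.findContours((l==k).astype(np.uint8),0,1)[0][0]); print('ring',s[k],e,ray(c,e[0],.022))
cr=im[40:190,310:450]; cv2.imwrite('pics/w1c.png',cv2.resize(cr,None,fx=4,fy=4,interpolation=2))
for t in ['bed_center','lever_hinge','press']: find('wrist',c,t)
E
```

```text
lid ((255.65858459472656, 277.1944580078125), (59.39051055908203, 61.94414520263672), 178.77879333496094) [ 0.59572466 -0.07172276  0.129     ]
ring [364 104  37  31 197] ((382.12713623046875, 118.67516326904297), (29.208820343017578, 36.97216033935547), 109.21295928955078) [0.54113875 0.23049083 0.022     ]
wrist bed_center 0.88 [0.5396 0.2301 0.022 ] [381. 118.]
wrist lever_hinge 0.67 [0.4733 0.283  0.1441] [411.   0.]
wrist press 0.95 [ 0.5422  0.2296 -0.0016] [376. 128.]
```

View pics/w1c.png

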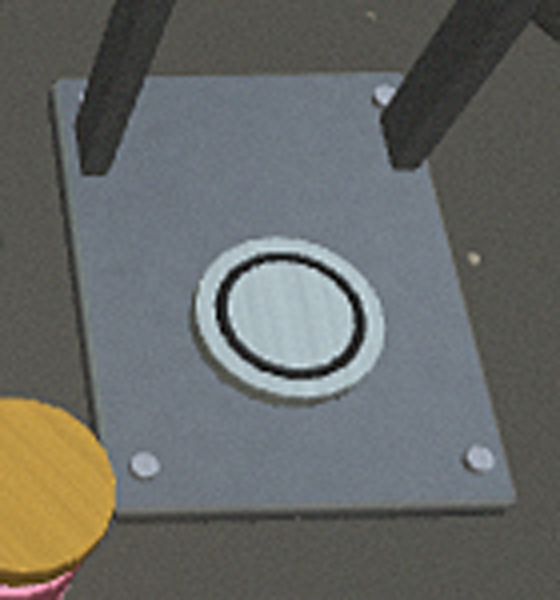

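Run:
```python
from h import *
c=robot.get_calibration('wrist')
P=lambda u,v,z=.014: ray(c,(310+u/4,40+v/4),z)
a,b,d=P(118,510),P(515,494),P(53,80); e=P(425,170)
print(a,b,d)
ang=lambda v:np.degrees(np.arctan2(v[1],v[0]))%360
print('front edge->y',ang(b-a), np.linalg.norm(b-a),'left edge->x',ang(d-a),np.linalg.norm(d-a),'right',ang(e-b))
s1,s2=P(145,465),P(481,459);print('screws',ang(s2-s1))
print('front mid',(a+b)/2)
```

```text
[0.55457175 0.12610799 0.014     ] [0.645383   0.24210803 0.014     ] [0.39729638 0.25073295 0.014     ]
front edge->y 51.9441907728361 0.14731833782329015 left edge->x 141.60670393534315 0.20066619812926295 right 141.48704443797624
screws 50.56417294696578
front mid [0.59997738 0.18410801 0.014     ]
```

Run:
```python
from h import *
L=lean(np.radians(141.5),np.radians(35))
row(L,fl(L,[0.595,-0.0705,0.17],.149))
row(L,fl(L,[0.595,-0.0705,0.095],.149))
```

```text
t 2.85 shift [-0.0477  0.005   0.0722] turn [ 0.157  0.017 -0.213] gap 0.0857 F [-1.1  0.3  0.2]
t 2.85 shift [-0.0906  0.0049  0.1338] turn [ 0.157  0.017 -0.213] gap 0.0857 F [-1.1  0.3  0.2]
```

```bash
python3 -m creep '[[[-0.012,0.005,0.018,0.16,0.02,-0.21,0],[-0.024,0.005,0.036,0.16,0.02,-0.21,0],[-0.036,0.005,0.054,0.16,0.02,-0.21,0],[-0.048,0.005,0.072,0.16,0.02,-0.21,0],[-0.059,0.005,0.088,0.16,0.02,-0.21,0],[-0.07,0.005,0.104,0.16,0.02,-0.21,0],[-0.08,0.005,0.118,0.16,0.02,-0.21,0],[-0.087,0.005,0.128,0.16,0.02,-0.21,0],[-0.0906,0.005,0.1338,0.16,0.02,-0.21,0],[-0.0906,0.005,0.1338,0.16,0.02,-0.21,0],[-0.0906,0.005,0.1338,0.16,0.02,-0.21,0]]]'
python3 - <<'E'
from h import *
L=lean(np.radians(141.5),np.radians(35))
row(L,fl(L,[0.595,-0.0705,0.095],.149)); print(st()[0]['joints'])
cap('wrist','w2'); cap('side','s2')
a=cv2.imread('pics/w2.png');b=cv2.resize(cv2.imread('pics/s2.png')[120:300,180:340],None,fx=2.1,fy=2.1)
cv2.imwrite('pics/c2.png',np.hstack([cv2.resize(a,(450,338)),b[:338]]))
E
```

```text
time: 3.95
eef_pos: [0.662, -0.1238, 0.2179]
tool_rot: [-0.284, 0.315, 0.9, 0.099]
ft_force: [-0.7, -0.5, 0.5]
finger_gap: 0.0856
t 3.95 shift [-0.0004  0.      0.0008] turn [-0.     0.002 -0.004] gap 0.0856 F [-0.7 -0.5  0.5]
[-0.33955113  0.92064373  0.52109324  1.75564224  0.18818467  0.27622587]
```

View pics/c2.png

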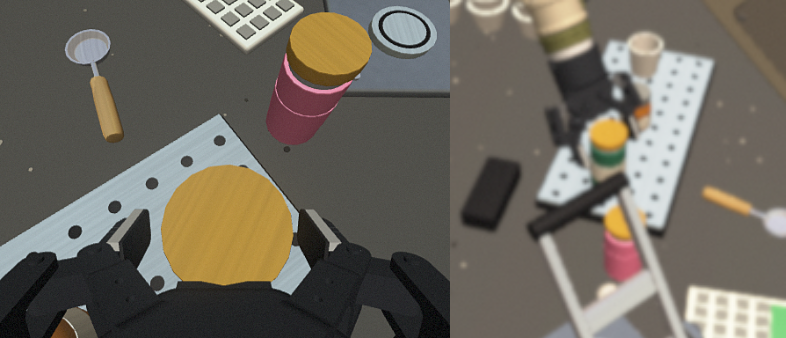

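The lid is centred between the pads at (227,228) in the left half, so I'm closing.

```bash
python3 -m creep '[[[0,0,0,0,0,0,60],[0,0,0,0,0,0,90],[0,0,0,0,0,0,120],[0,0,0,0,0,0,150],[0,0,0,0,0,0,255],[0,0,0,0,0,0,255],[0,0,0,0,0,0,255],[0,0,0,0,0,0,255],[0,0,0,0,0,0,255],[0,0,0,0,0,0,255]]]' 40
python3 - <<'E'
from h import *
L=lean(np.radians(141.5),np.radians(35))
s,r,p=st();row(L,p+[0,0,.13])
cap('wrist','w3')
E
```

```text
time: 5.05
eef_pos: [0.6623, -0.1238, 0.2189]
tool_rot: [-0.283, 0.315, 0.901, 0.099]
ft_force: [1.5, -0.2, 6.2]
finger_gap: 0.0535
t 5.05 shift [ 7.440e-02  1.000e-04 -1.066e-01] turn [ 0.004  0.013 -0.001] gap 0.0535 F [ 1.5 -0.2  6.2]
```

View pics/w3.png

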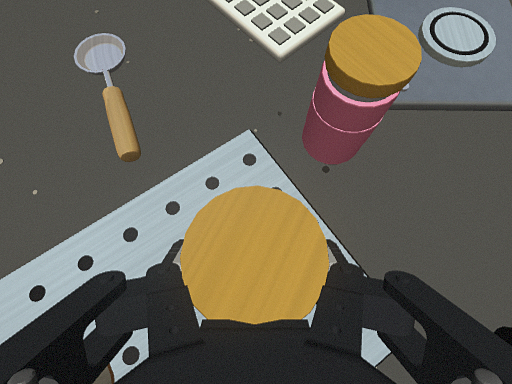

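Gripped on the body, with a gap of 53.5 mm. Lifting now.

```bash
python3 -m creep '[[[0.003,0,-0.005,0,0,0,255],[0.008,0,-0.011,0,0,0,255],[0.014,0,-0.02,0,0,0,255],[0.022,0,-0.032,0,0,0,255],[0.03,0,-0.044,0,0,0,255],[0.038,0,-0.056,0,0,0,255],[0.047,0,-0.068,0,0,0,255],[0.056,0,-0.08,0,0,0,255],[0.065,0,-0.093,0,0,0,255],[0.072,0,-0.103,0,0,0,255],[0.0744,0,-0.1066,0,0,0,255],[0.0744,0,-0.1066,0,0,0,255]]]'
python3 - <<'E'
from h import *
L=lean(np.radians(141.5),np.radians(35))
s,r,p=st();print(p,s['joints'])
# relative: tin axis assumed at flange offset (0.595,-0.071)-(0.6623,-0.1238)
off=np.array([0.6623-0.5953,-0.1238+0.0712]); ux=np.array([np.cos(np.radians(141.5)),np.sin(np.radians(141.5))])
bed=np.array([.541,.2303])
pre=bed-0.16*ux+off; print('pre',pre)
row(L,[*pre,p[2]])
row(L,[*pre,.2189-.024+.036])
row(L,[*(bed+off),.2189-.024+.036])
im,c=cap('wrist','w4'); cap('side','s4')
E
```

```text
time: 6.3
eef_pos: [0.6624, -0.1238, 0.3498]
tool_rot: [-0.282, 0.315, 0.901, 0.099]
ft_force: [-0.5, 0.0, -0.5]
finger_gap: 0.0535
[ 0.66238776 -0.12382997  0.34979513] [-0.33938796  0.87516923  0.75447807  2.03106241  0.1884076   0.27614431]
pre [0.73321731 0.07809766]
t 6.3 shift [0.0576 0.2021 0.0403] turn [0.007 0.025 0.002] gap 0.0535 F [-0.5  0.  -0.5]
t 6.3 shift [-0.0102  0.202   0.1379] turn [0.007 0.025 0.002] gap 0.0535 F [-0.5  0.  -0.5]
t 6.3 shift [0.1212 0.2019 0.2293] turn [0.007 0.025 0.002] gap 0.0535 F [-0.5  0.  -0.5]
```

View pics/s4.png

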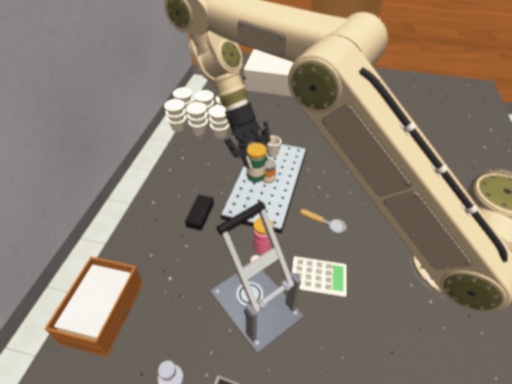

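```bash
python3 -m creep '[[[0.004,0.01,0.003,0,0,0,255],[0.012,0.028,0.009,0,0,0,255],[0.021,0.048,0.015,0,0,0,255],[0.031,0.07,0.022,0,0,0,255],[0.041,0.092,0.029,0,0,0,255],[0.051,0.114,0.036,0,0,0,255],[0.061,0.136,0.043,0,0,0,255],[0.071,0.158,0.05,0,0,0,255],[0.08,0.178,0.056,0,0,0,255],[0.087,0.194,0.061,0,0,0,255],[0.0905,0.202,0.0632,0,0,0,255],[0.0905,0.202,0.0632,0,0,0,255]]]'
python3 - <<'E'
from h import *
L=lean(np.radians(141.5),np.radians(35))
s,r,p=st();print(p,s['joints'])
off=np.array([0.6623-0.5953,-0.1238+0.0712]); ux=np.array([np.cos(np.radians(141.5)),np.sin(np.radians(141.5))])
bed=np.array([.541,.2303])
for d,z in((.12,.036),(0,.036)): row(L,[*(bed-d*ux+off),.2189-.024+z])
im,c=cap('wrist','w5'); cap('side','s5')
a=cv2.imread('pics/w5.png');b=cv2.imread('pics/s5.png')
cv2.imwrite('pics/c5.png',np.hstack([cv2.resize(x,(400,300)) for x in (a,b)]))
E
```

```text
time: 7.6
eef_pos: [0.7016, 0.105, 0.348]
tool_rot: [-0.283, 0.313, 0.901, 0.099]
ft_force: [-0.4, -0.5, -2.2]
finger_gap: 0.0531
[0.7016376  0.10500325 0.34795037] [-0.02649779  0.92115436  0.85331835  2.01262938  0.35064333  0.5510219 ]
t 7.6 shift [-0.0682 -0.0014  0.0951] turn [-0.009  0.008  0.013] gap 0.0531 F [-0.4 -0.5 -2.2]
t 7.6 shift [ 0.0301 -0.0011  0.1638] turn [-0.009  0.008  0.013] gap 0.0531 F [-0.4 -0.5 -2.2]
```

View pics/c5.png

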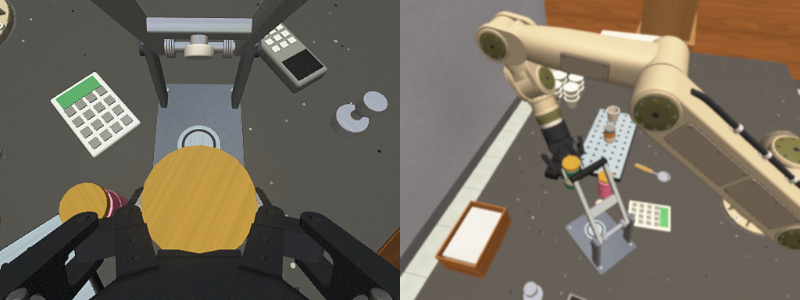

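```bash
python3 -m creep '[[[-0.005,-0.001,0.008,0,0,0,255],[-0.014,-0.001,0.02,0,0,0,255],[-0.024,-0.001,0.034,0,0,0,255],[-0.034,-0.001,0.048,0,0,0,255],[-0.044,-0.001,0.062,0,0,0,255],[-0.053,-0.001,0.074,0,0,0,255],[-0.061,-0.001,0.086,0,0,0,255],[-0.066,-0.001,0.092,0,0,0,255],[-0.0682,-0.001,0.0951,0,0,0,255],[-0.0682,-0.001,0.0951,0,0,0,255],[-0.0682,-0.001,0.0951,0,0,0,255]]]'
python3 - <<'E'
from h import *
L=lean(np.radians(141.5),np.radians(35))
s,r,p=st();print(p,s['joints'])
off=np.array([0.6623-0.5953,-0.1238+0.0712]); ux=np.array([np.cos(np.radians(141.5)),np.sin(np.radians(141.5))])
bed=np.array([.541,.2303])
for d,z in((0,.036),(0,.0225)): row(L,[*(bed-d*ux+off),.2189-.024+z])
im,c=cap('wrist','w6'); find('wrist',c,'bed_center')
print('tin top expected px', proj(c,[*(p[:2]-off),p[2]-.2189+.024+.105]))
find('wrist',c,'tin')
cap('side','s6')
a=cv2.imread('pics/w6.png');b=cv2.imread('pics/s6.png')[130:370,170:340]
cv2.imwrite('pics/c6.png',np.hstack([cv2.resize(a,(480,360)),cv2.resize(b,(255,360))]))
E
```

```text
time: 8.8
eef_pos: [0.7024, 0.101, 0.2318]
tool_rot: [-0.283, 0.315, 0.901, 0.099]
ft_force: [0.3, -0.9, -1.7]
finger_gap: 0.053
[0.70242113 0.10095447 0.23181944] [-0.0319483   0.94359824  0.6163227   1.75309541  0.34883209  0.54851182]
t 8.8 shift [0.0993 0.0012 0.0703] turn [ 0.003  0.015 -0.001] gap 0.053 F [ 0.3 -0.9 -1.7]
t 8.8 shift [0.0916 0.0012 0.0814] turn [ 0.003  0.015 -0.001] gap 0.053 F [ 0.3 -0.9 -1.7]
wrist bed_center 0.91 [0.5386 0.23   0.0221] [254. 134.]
tin top expected px [253.42605893 257.57589927]
wrist tin 0.88 [0.636  0.1561 0.0357] [257. 273.]
wrist tin 0.57 [ 0.5419  0.0579 -0.0039] [100. 261.]
```

View pics/c6.png

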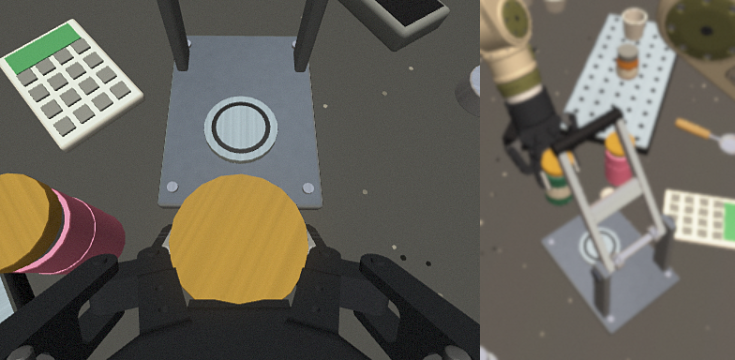

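Run:
```python
from h import *
c=robot.get_calibration('wrist'); im=cv2.imread('pics/w6.png'); g=cv2.cvtColor(im,cv2.COLOR_BGR2GRAY)
sub=np.zeros_like(g); sub[103:168,218:297]=g[103:168,218:297]<75
n,l,s,cc=cv2.connectedComponentsWithStats(sub)
k=1+np.argmax(s[1:,4]); e=cv2.fitEllipse(cv2.findContours((l==k).astype(np.uint8),0,1)[0][0]); print(s[k],e,ray(c,e[0],.022))
hsv=cv2.cvtColor(im,cv2.COLOR_BGR2HSV); m=cv2.inRange(hsv,(12,120,90),(30,255,255)); m[:,:160]=0
n,l,s,cc=cv2.connectedComponentsWithStats(m); k=1+np.argmax(s[1:,4]); print(s[k])
cn=cv2.findContours((l==k).astype(np.uint8),0,1)[0][0][:,0,:].astype(np.float32)
W=np.array([ray(c,u,.141) for u in cn if u[1]<285])  # rim points at z of lid top, circle fit (skip occluded low part)
A=np.c_[2*W[:,:2],np.ones(len(W))]; x=np.linalg.lstsq(A,(W[:,:2]**2).sum(1),rcond=None)[0]; print('lid',x[:2],'r',np.sqrt(x[2]+x[:2]@x[:2]))
print(st()[2])
```

```text
[226 109  62  54 650] ((256.38946533203125, 135.69252014160156), (53.159603118896484, 61.25830841064453), 91.74385070800781) [0.54154775 0.23101728 0.022     ]
[  180   186   149   139 16508]
lid [0.63467988 0.15460304] r 0.026519052226820886
[0.70239952 0.10113384 0.23180075]
```

```bash
python3 -m creep '[[[0.006,0,0.004,0,0,0,255],[0.015,0,0.011,0,0,0,255],[0.025,0,0.018,0,0,0,255],[0.036,0.001,0.025,0,0,0,255],[0.047,0.001,0.033,0,0,0,255],[0.058,0.001,0.041,0,0,0,255],[0.069,0.001,0.049,0,0,0,255],[0.08,0.0015,0.057,0,0,0,255],[0.09,0.0015,0.064,0,0,0,255],[0.096,0.0015,0.068,0,0,0,255],[0.0993,0.0015,0.0703,0,0,0,255],[0.0993,0.0015,0.0703,0,0,0,255]]]'
python3 - <<'E'
from h import *
L=lean(np.radians(141.5),np.radians(35))
off=np.array([0.6623-0.5953,-0.1238+0.0712]);bed=np.array([.5413,.2307])
row(L,[*(bed+off),.2189-.024+.024]);row(L,[*(bed+off),.2189-.024+.022])
cap('wrist','w7'); cap('side','s7')
a=cv2.imread('pics/w7.png');b=cv2.imread('pics/s7.png')[130:370,170:340]
cv2.imwrite('pics/c7.png',np.hstack([cv2.resize(a,(480,360)),cv2.resize(b,(255,360))]))
E
```

```text
time: 10.2
eef_pos: [0.6078, 0.1784, 0.2312]
tool_rot: [-0.283, 0.314, 0.901, 0.099]
ft_force: [0.5, -0.7, -3.0]
finger_gap: 0.0533
t 10.2 shift [-0.0075  0.0001  0.0098] turn [0.001 0.019 0.006] gap 0.0533 F [ 0.5 -0.7 -3. ]
t 10.2 shift [-0.0087  0.0001  0.0114] turn [0.001 0.019 0.006] gap 0.0533 F [ 0.5 -0.7 -3. ]
```

View pics/c7.png

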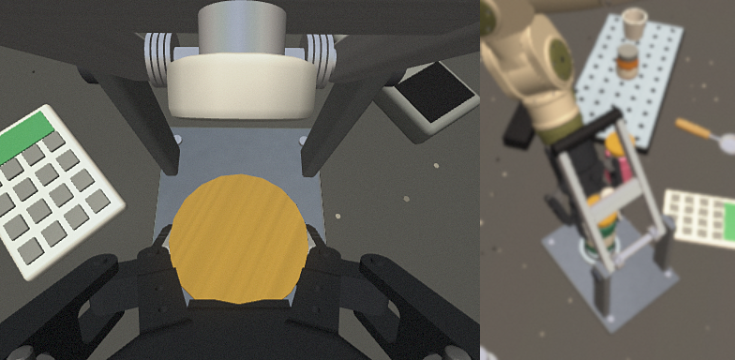

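```bash
python3 -m creep '[[[-0.0015,0,0.002,0,0,0,255],[-0.003,0,0.004,0,0,0,255],[-0.0045,0,0.006,0,0,0,255],[-0.006,0,0.008,0,0,0,255],[-0.007,0,0.0093,0,0,0,255],[-0.0075,0,0.0098,0,0,0,255],[-0.0075,0,0.0098,0,0,0,255]]]'
python3 - <<'E'
from h import *
L=lean(np.radians(141.5),np.radians(35))
off=np.array([0.6623-0.5953,-0.1238+0.0712]);bed=np.array([.5413,.2307])
row(L,[*(bed+off),.2189-.024+.022])
E
```

```text
time: 11.0
eef_pos: [0.6088, 0.1775, 0.2185]
tool_rot: [-0.283, 0.315, 0.901, 0.099]
ft_force: [1.1, 0.0, -2.4]
finger_gap: 0.0527
t 11.0 shift [-0.0003  0.0001  0.0018] turn [0.004 0.019 0.001] gap 0.0527 F [ 1.1  0.  -2.4]
```

```bash
python3 -m creep '[[[-0.0004,0,0.0006,0,0,0,255],[-0.0008,0,0.0012,0,0,0,255],[-0.001,0,0.0018,0,0,0,255],[-0.001,0,0.0018,0,0,0,255]]]'
python3 - <<'E'
from h import *
im,c=cap('side','s8'); find('side',c,'tin')
im2,_=cap('wrist','w8')
b=cv2.imread('pics/s8.png')[200:330,200:320]; cv2.imwrite('pics/c8.png',cv2.resize(b,None,fx=5,fy=5,interpolation=2)[:600])
E
```

```text
time: 11.4
eef_pos: [0.6087, 0.1776, 0.217]
tool_rot: [-0.282, 0.315, 0.901, 0.099]
ft_force: [1.4, 0.0, 1.5]
finger_gap: 0.053
side tin 0.74 [0.5414 0.2312 0.0238] [249. 293.]
side tin 0.67 [ 0.5369  0.0635 -0.002 ] [263. 247.]
side tin 0.37 [0.6657 0.4685 0.0041] [172. 378.]
```

View pics/c8.png

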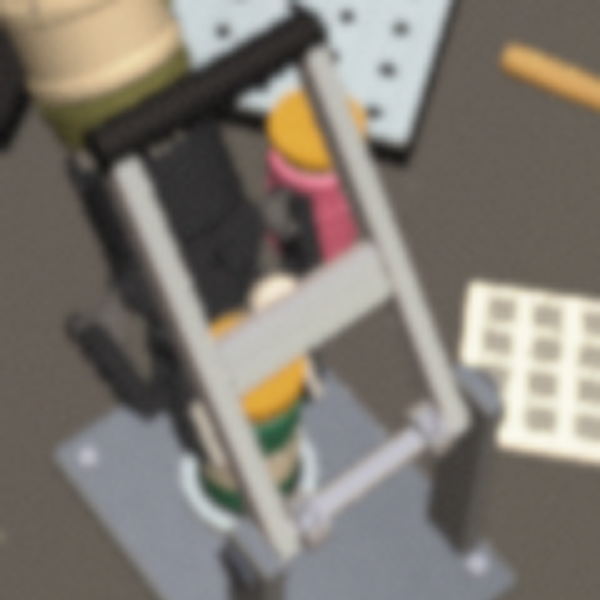

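Wrist force went from -3 N to +1.5 N and the tin is measured at (0.5414, 0.2312), so it is standing on the bed. Opening gently.

```bash
python3 -m creep '[[[0,0,0,0,0,0,85],[0,0,0,0,0,0,75],[0,0,0,0,0,0,60],[0,0,0,0,0,0,40],[0,0,0,0,0,0,20],[0,0,0,0,0,0,0],[0,0,0,0,0,0,0],[0,0,0,0,0,0,0]]]'
python3 - <<'E'
from h import *
im,c=cap('wrist','w9')
g=cv2.cvtColor(im,cv2.COLOR_RGB2HSV);m=cv2.inRange(g,(12,120,90),(30,255,255))
n,l,s,cc=cv2.connectedComponentsWithStats(m); k=1+np.argmax(s[1:,4]); print(s[k])
cn=cv2.findContours((l==k).astype(np.uint8),0,1)[0][0][:,0,:].astype(np.float32)
W=np.array([ray(c,u,.127) for u in cn if u[1]<280])
A=np.c_[2*W[:,:2],np.ones(len(W))]; x=np.linalg.lstsq(A,(W[:,:2]**2).sum(1),rcond=None)[0]; print('lid',x[:2],'r',np.sqrt(x[2]+x[:2]@x[:2]))
E
```

```text
time: 12.35
eef_pos: [0.6087, 0.1776, 0.217]
tool_rot: [-0.282, 0.315, 0.901, 0.099]
ft_force: [-0.0, -0.6, -0.8]
finger_gap: 0.0855
[  181   187   150   138 16445]
lid [0.54189278 0.23111232] r 0.026251790831713064
```

View pics/w9.png

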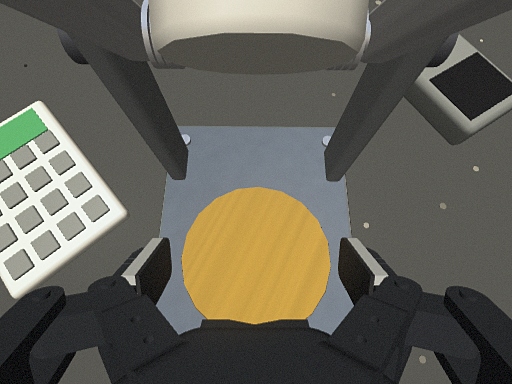

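The tin is released upright and concentric at (0.542, 0.231), with the jaws clear. Backing out along the tool axis.

```bash
python3 -m creep '[[[0,0,-0.005,0,0,0,0],[0,0,-0.014,0,0,0,0],[0,0,-0.026,0,0,0,0],[0,0,-0.04,0,0,0,0],[0,0,-0.055,0,0,0,0],[0,0,-0.07,0,0,0,0],[0,0,-0.085,0,0,0,0],[0,0,-0.1,0,0,0,0],[0,0,-0.112,0,0,0,0],[0,0,-0.12,0,0,0,0],[0,0,-0.12,0,0,0,0]]]'
python3 - <<'E'
from h import *
im,c=cap('wrist','w10')
yaw=np.radians(141.5);ux=np.array([np.cos(yaw),np.sin(yaw),0]); B=np.array([.5413,.2307,0])
V=orient([0,0,-1],ux); wp=fl(V,B-.11*ux+[0,0,.37],.155); print(wp); row(V,wp); print(st()[0]['joints'])
find('wrist',c,'bed_center');find('wrist',c,'tin')
E
```

```text
time: 13.5
eef_pos: [0.663, 0.1341, 0.3169]
tool_rot: [-0.281, 0.315, 0.901, 0.1]
ft_force: [-0.6, -0.0, 0.7]
finger_gap: 0.0855
[0.6273869  0.16222339 0.525     ]
t 13.55 shift [ 1.561e-01  1.000e-04 -1.460e-01] turn [  3.415  -3.393 -10.875] gap 0.0856 F [-0.8 -0.   0. ]
[0.01279523 0.8110188  0.563855   1.81580148 0.37064139 0.59103763]
wrist bed_center 0.69 [0.4961 0.4864 0.0019] [375.  86.]
wrist tin 0.59 [0.542  0.2339 0.0209] [256. 213.]
```

View pics/w10.png

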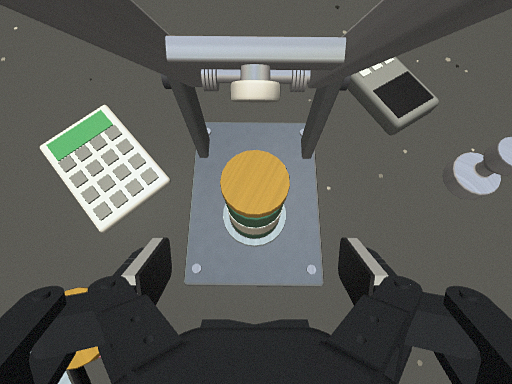

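Run:
```python
from h import *
yaw=np.radians(141.5);ux=np.array([np.cos(yaw),np.sin(yaw),0]); B=np.array([.5413,.2307,0])
V0=lean(yaw,0); row(V0,fl(V0,B-.11*ux+[0,0,.37]))
row(V0,fl(V0,B-.12*ux+[0,0,.26]))
```

```text
t 13.65 shift [ 1.563e-01 -1.000e-04 -1.469e-01] turn [ 5.000e-03 -4.357e+00 -1.000e-03] gap 0.0853 F [-0.1 -0.3 -0.1]
t 13.65 shift [ 0.0852 -0.0002 -0.0624] turn [ 5.000e-03 -4.357e+00 -1.000e-03] gap 0.0853 F [-0.1 -0.3 -0.1]
```

```bash
python3 -m creep '[[[0.01,0,-0.008,0,-0.6,0,0],[0.025,0,-0.018,0,-1.4,0,0],[0.042,0,-0.03,0,-2.3,0,0],[0.06,0,-0.044,0,-3.2,0,0],[0.078,0,-0.057,0,-4.0,0,0],[0.095,0,-0.072,0,-4.357,0,0],[0.11,0,-0.09,0,-4.357,0,0],[0.125,0,-0.108,0,-4.357,0,0],[0.14,0,-0.126,0,-4.357,0,0],[0.151,0,-0.14,0,-4.357,0,0],[0.1563,0,-0.1469,0,-4.357,0,0],[0.1563,0,-0.1469,0,-4.357,0,0]]]'
python3 - <<'E'
from h import *
yaw=np.radians(141.5);ux=np.array([np.cos(yaw),np.sin(yaw),0]); B=np.array([.5413,.2307,0])
V=orient([0,0,-1],ux); row(V,fl(V,B-.11*ux+[0,0,.37])); print(st()[0]['joints'])
E
```

```text
time: 14.85
eef_pos: [0.6273, 0.1627, 0.5258]
tool_rot: [0.001, 0.33, 0.944, 0.001]
ft_force: [0.5, -0.2, -0.6]
finger_gap: 0.0853
t 14.85 shift [-0.0003 -0.0003  0.0008] turn [ 4.0000e-03  1.5000e-02 -1.1249e+01] gap 0.0853 F [ 0.5 -0.2 -0.6]
[1.29861936e-01 4.85467009e-01 5.98138748e-01 1.68156772e+00
 4.24327665e-04 8.01699165e-01]
```

```bash
python3 -m creep '[[[0,0,0,0,0,-0.9,0],[0,0,0,0,0,-1.9,0],[0,0,0,0,0,-2.9,0],[0,0,0,0,0,-3.9,0],[0,0,0,0,0,-4.9,0],[0,0,0,0,0,-5.9,0],[0,0,0,0,0,-6.9,0],[0,0,0,0,0,-7.9,0],[0,0,0,0,0,-8.9,0],[0,0,0,0,0,-9.9,0],[0,0,0,0,0,-10.7,0],[0,0,0,0,0,-11.25,0]]]'
python3 - <<'E'
from h import *
yaw=np.radians(141.5);ux=np.array([np.cos(yaw),np.sin(yaw),0]); B=np.array([.5413,.2307,0])
V=orient([0,0,-1],ux); row(V,fl(V,B-.0297*ux+[0,0,.37]));row(V,fl(V,B-.0297*ux+[0,0,.307],.150))
for cam in ('wrist','side','top'):
    im,c=cap(cam,cam+'11'); find(cam,c,'handle_bar'); 
print(B-.0297*ux+[0,0,.307],'expected bar')
a=cv2.imread('pics/wrist11.png');b=cv2.imread('pics/side11.png')[130:370,170:340]
cv2.imwrite('pics/c11.png',np.hstack([cv2.resize(a,(480,360)),cv2.resize(b,(255,360))]))
E
```

```text
time: 16.05
eef_pos: [0.6274, 0.1627, 0.5238]
tool_rot: [-0.0, -0.436, 0.9, 0.0]
ft_force: [1.0, 0.8, -0.5]
finger_gap: 0.0853
t 16.05 shift [ 0.      0.08   -0.0011] turn [ 0.008 -0.003  0.029] gap 0.0853 F [ 1.   0.8 -0.5]
t 16.05 shift [0.     0.0799 0.0669] turn [ 0.008 -0.003  0.029] gap 0.0853 F [ 1.   0.8 -0.5]
wrist handle_bar 0.78 [0.5655 0.2177 0.3038] [370. 222.]
wrist handle_bar 0.38 [ 0.369   0.1257 -0.0034] [368.  37.]
wrist handle_bar 0.33 [0.5434 0.2332 0.0215] [320. 160.]
wrist handle_bar 0.32 [ 0.4965  0.4877 -0.0006] [413. 247.]
side handle_bar 0.96 [0.5625 0.219  0.3059] [241. 220.]
[0.56454346 0.21221132 0.307     ] expected bar
```

View pics/c11.png

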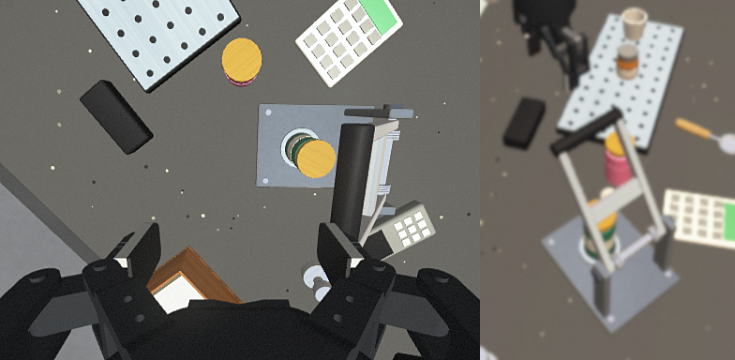

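Run:
```python
from h import *
yaw=np.radians(141.5);ux=np.array([np.cos(yaw),np.sin(yaw),0]);uy=np.array([-ux[1],ux[0],0]); B=np.array([.5413,.2307,0])
c=robot.get_calibration('wrist'); im=cv2.imread('pics/wrist11.png')
b=B-.0297*ux+[0,0,.307]
for k,s in enumerate((-.058,.058)):
    for dx in(-.011,.011):
        u=proj(c,b+s*uy+dx*ux); print(s,dx,u.round(1)); cv2.circle(im,tuple(int(round(x)) for x in u),3,(0,0,255),-1)
cv2.imwrite('pics/c12.png',cv2.resize(im[100:300,250:450],None,fx=3,fy=3,interpolation=2))
```

```text
-0.058 -0.011 [345.5 287.4]
-0.058 0.011 [374.5 287.4]
0.058 -0.011 [360.9 130.7]
0.058 0.011 [394.9 130.6]
```

View pics/c12.png

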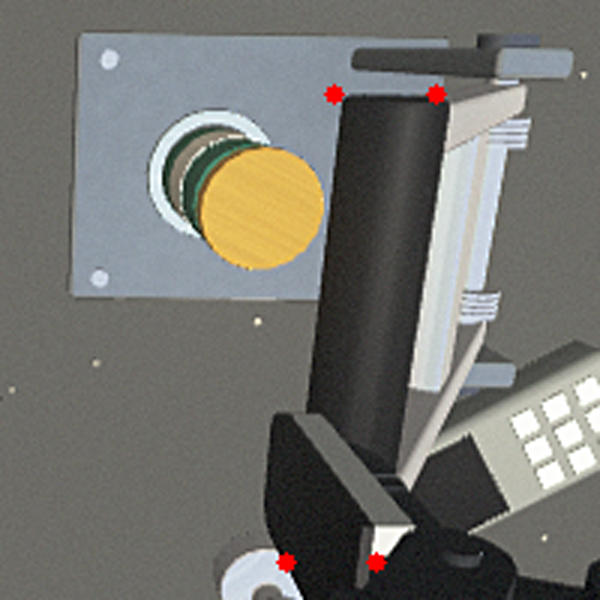

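```bash
python3 -m creep '[[[0,0.008,0,0,0,0,0],[0,0.02,0,0,0,0,0],[0,0.034,0,0,0,0,0],[0,0.048,0,0,0,0,0],[0,0.062,0,0,0,0,0],[0,0.074,0,0,0,0,0],[0,0.082,0,0,0,0,0],[0,0.082,0,0,0,0,0]]]'
python3 - <<'E'
from h import *
yaw=np.radians(141.5);ux=np.array([np.cos(yaw),np.sin(yaw),0]); B=np.array([.5413,.2307,0])
V=orient([0,0,-1],ux); row(V,fl(V,B-.0277*ux+[0,0,.307],.152))
cap('wrist','w13')
im,c=cap('side','s13'); a=cv2.imread('pics/w13.png');b=cv2.imread('pics/s13.png')[130:370,170:340]
cv2.imwrite('pics/c13.png',np.hstack([cv2.resize(a,(480,360)),cv2.resize(b,(255,360))]))
E
```

```text
time: 17.15
eef_pos: [0.5622, 0.2147, 0.5256]
tool_rot: [0.001, -0.435, 0.901, 0.0]
ft_force: [-1.1, -0.1, 0.3]
finger_gap: 0.0853
t 17.15 shift [ 0.0005 -0.0014  0.0666] turn [-0.004  0.009  0.002] gap 0.0853 F [-1.1 -0.1  0.3]
```

View pics/c13.png

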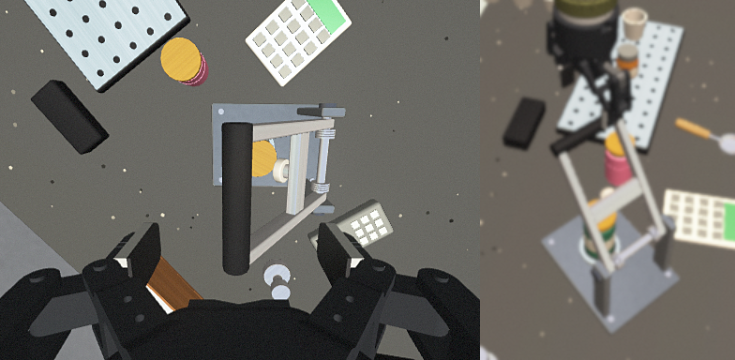

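The bar (column 238) lies midway between the pads. Descending over it.

```bash
python3 -m creep '[[[0,-0.001,0.006,0,0,0,0],[0,-0.001,0.015,0,0,0,0],[0,-0.001,0.025,0,0,0,0],[0,-0.001,0.035,0,0,0,0],[0,-0.001,0.045,0,0,0,0],[0,-0.001,0.055,0,0,0,0],[0,-0.001,0.063,0,0,0,0],[0,-0.001,0.0665,0,0,0,0],[0,-0.001,0.0665,0,0,0,0],[0,-0.001,0.0665,0,0,0,0]]]'
python3 - <<'E'
from h import *
im,c=cap('side','s14');cap('wrist','w14'); a=cv2.imread('pics/w14.png');b=cv2.imread('pics/s14.png')[170:310,190:300]
cv2.imwrite('pics/c14.png',np.hstack([cv2.resize(a,(480,360)),cv2.resize(b,(283,360))]))
E
```

```text
time: 18.25
eef_pos: [0.5641, 0.2133, 0.459]
tool_rot: [0.001, -0.434, 0.901, -0.0]
ft_force: [0.4, -0.1, -1.0]
finger_gap: 0.0851
```

View pics/c14.png

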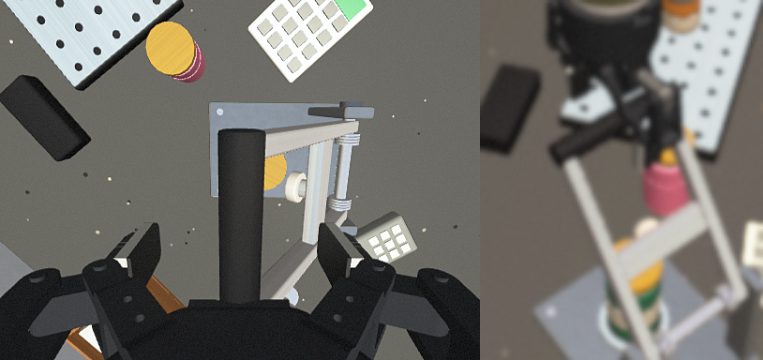

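```bash
python3 -m creep '[[[0,0,0,0,0,0,100],[0,0,0,0,0,0,140],[0,0,0,0,0,0,170],[0,0,0,0,0,0,190],[0,0,0,0,0,0,255],[0,0,0,0,0,0,255],[0,0,0,0,0,0,255],[0,0,0,0,0,0,255],[0,0,0,0,0,0,255],[0,0,0,0,0,0,255]]]' 80
python3 - <<'E'
from h import *
im,c=cap('side','s15');cap('wrist','w15'); a=cv2.imread('pics/w15.png');b=cv2.imread('pics/s15.png')[170:310,190:300]
cv2.imwrite('pics/c15.png',np.hstack([cv2.resize(a,(480,360)),cv2.resize(b,(283,360))]))
E
```

```text
time: 19.35
eef_pos: [0.5641, 0.2134, 0.4595]
tool_rot: [0.001, -0.434, 0.901, -0.0]
ft_force: [-1.0, -0.3, 1.6]
finger_gap: 0.0199
```

View pics/c15.png

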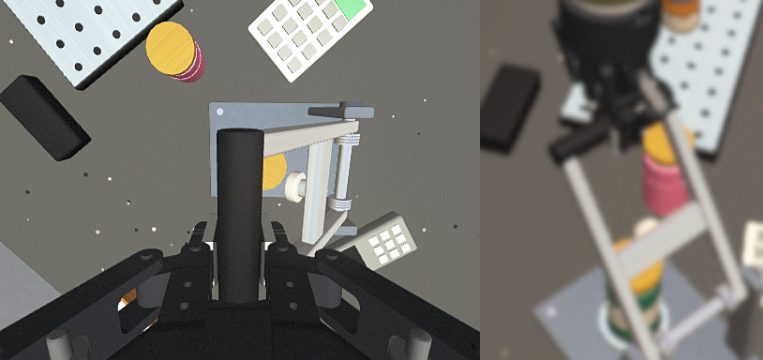

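Run:
```python
import numpy as np
for q in list(np.arange(0,.85,.07))+[.86,.88,.9,.92,.94,.96,.97,.98,.99,1.0]:
    print(round(q,2),round(-.2*(np.cos(.96-q)-np.cos(.96)),4),round(.2*(np.sin(.96)-np.sin(.96-q)),4))
```

```text
0.0 -0.0 0.0
0.07 -0.0112 0.0084
0.14 -0.0217 0.0176
0.21 -0.0316 0.0275
0.28 -0.0408 0.0381
0.35 -0.0492 0.0493
0.42 -0.0568 0.061
0.49 -0.0636 0.0733
0.56 -0.0695 0.086
0.63 -0.0745 0.099
0.7 -0.0786 0.1124
0.77 -0.0817 0.1261
0.84 -0.0839 0.1399
0.86 -0.0843 0.1439
0.88 -0.0847 0.1479
0.9 -0.0849 0.1518
0.92 -0.0851 0.1558
0.94 -0.0853 0.1598
0.96 -0.0853 0.1638
0.97 -0.0853 0.1658
0.98 -0.0853 0.1678
0.99 -0.0852 0.1698
1.0 -0.0851 0.1718
```

```bash
python3 -m creep '[[[0,-0.0055,0.004,0,0,0,255],[0,-0.0112,0.0084,0,0,0,255],[0,-0.0165,0.013,0,0,0,255],[0,-0.0217,0.0176,0,0,0,255],[0,-0.0267,0.0225,0,0,0,255],[0,-0.0316,0.0275,0,0,0,255],[0,-0.0316,0.0275,0,0,0,255]]]'
python3 - <<'E'
from h import *
print(np.subtract(st()[2],[0.5641,0.2134,0.4595]))
im,c=cap('side','s16');find('side',c,'handle_bar');cap('wrist','w16'); a=cv2.imread('pics/w16.png');b=cv2.imread('pics/s16.png')[170:310,190:300]
cv2.imwrite('pics/c16.png',np.hstack([cv2.resize(a,(480,360)),cv2.resize(b,(283,360))]))
E
```

```text
time: 20.15
eef_pos: [0.5891, 0.1933, 0.4307]
tool_rot: [0.0, -0.434, 0.901, 0.0]
ft_force: [-2.7, 1.8, 0.6]
finger_gap: 0.02
[ 0.0250408  -0.02011732 -0.02880699]
side handle_bar 0.68 [0.5867 0.1963 0.2743] [233. 219.]
```

View pics/c16.png

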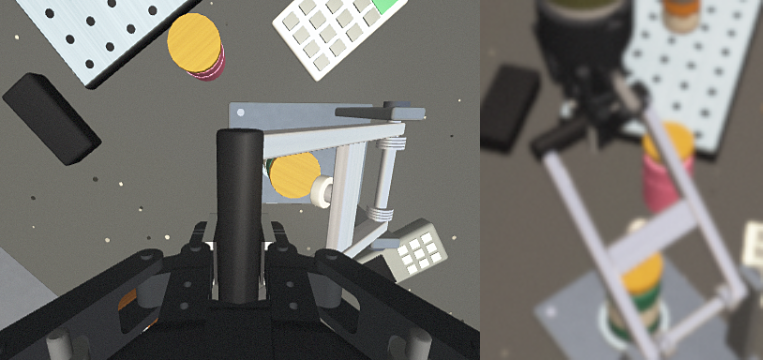

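```bash
python3 -m creep '[[[0,-0.0047,0.005,0,0,0,255],[0,-0.0092,0.0102,0,0,0,255],[0,-0.0176,0.021,0,0,0,255],[0,-0.0252,0.0327,0,0,0,255],[0,-0.032,0.045,0,0,0,255],[0,-0.0379,0.0577,0,0,0,255],[0,-0.0429,0.0707,0,0,0,255],[0,-0.047,0.084,0,0,0,255],[0,-0.0501,0.0977,0,0,0,255],[0,-0.0517,0.107,0,0,0,255],[0,-0.0517,0.107,0,0,0,255]]]'
python3 - <<'E'
from h import *
ux=np.array([np.cos(np.radians(141.5)),np.sin(np.radians(141.5)),0])
d=np.subtract(st()[2],[0.5641,0.2134,0.4595]); print(d@ux,d[2])
im,c=cap('side','s17');find('side',c,'handle_bar');cap('wrist','w17'); a=cv2.imread('pics/w17.png');b=cv2.imread('pics/s17.png')[170:310,190:300]
cv2.imwrite('pics/c17.png',np.hstack([cv2.resize(a,(480,360)),cv2.resize(b,(283,360))]))
E
```

```text
time: 21.4
eef_pos: [0.6284, 0.1618, 0.3243]
tool_rot: [-0.0, -0.434, 0.901, 0.001]
ft_force: [-6.8, 3.1, 11.1]
finger_gap: 0.0198
-0.08245187379240956 -0.1352397064911839
side handle_bar 0.84 [0.6242 0.1646 0.1745] [223. 232.]
```

View pics/c17.png

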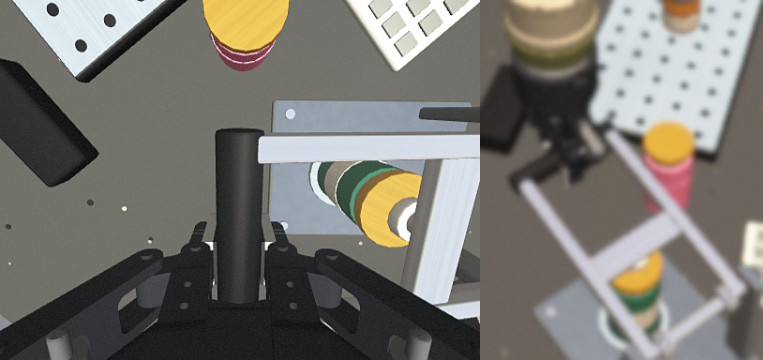

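```bash
python3 -m creep '[[[0,-0.001,0.004,0,0,0,255],[0,-0.0015,0.008,0,0,0,255],[0,-0.002,0.012,0,0,0,255],[0,-0.002,0.015,0,0,0,255],[0,-0.0025,0.018,0,0,0,255],[0,-0.0025,0.021,0,0,0,255],[0,-0.0025,0.024,0,0,0,255],[0,-0.0025,0.026,0,0,0,255],[0,-0.0025,0.0285,0,0,0,255],[0,-0.0025,0.0285,0,0,0,255]]]'
python3 - <<'E'
from h import *
ux=np.array([np.cos(np.radians(141.5)),np.sin(np.radians(141.5)),0])
d=np.subtract(st()[2],[0.5641,0.2134,0.4595]); print(d@ux,d[2],st()[0]['ft_force'])
im,c=cap('side','s18');find('side',c,'handle_bar');cap('wrist','w18'); a=cv2.imread('pics/w18.png');b=cv2.imread('pics/s18.png')[170:310,190:300]
cv2.imwrite('pics/c18.png',np.hstack([cv2.resize(a,(480,360)),cv2.resize(b,(283,360))]))
E
```

```text
time: 22.55
eef_pos: [0.63, 0.1603, 0.2993]
tool_rot: [0.001, -0.434, 0.901, 0.0]
ft_force: [-7.4, 0.9, 12.5]
finger_gap: 0.0197
-0.08465466300717146 -0.16017490087805114 [-7.3810519   0.85289122 12.53567078]
side handle_bar 0.79 [0.6265 0.1647 0.1522] [223. 237.]
```

View pics/c18.png

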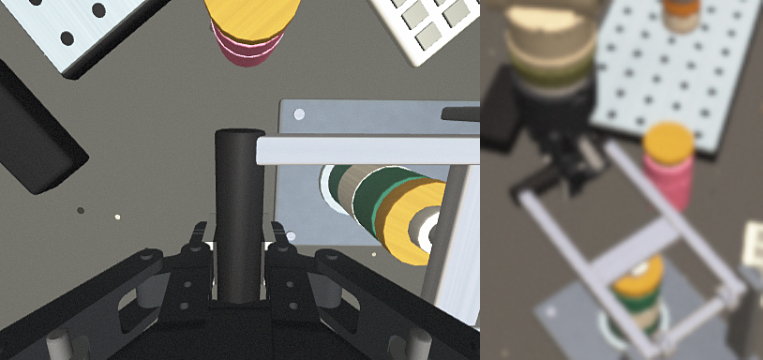

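```bash
python3 -m creep '[[[0,0,0.004,0,0,0,255],[0,0,0.007,0,0,0,255],[0,0,0.009,0,0,0,255],[0,0,0.011,0,0,0,255],[0,0,0.011,0,0,0,255],[0,0,0.011,0,0,0,255]]]'
python3 - <<'E'
from h import *
ux=np.array([np.cos(np.radians(141.5)),np.sin(np.radians(141.5)),0])
d=np.subtract(st()[2],[0.5641,0.2134,0.4595]); print(d@ux,d[2],st()[0]['ft_force'])
im,c=cap('side','s19');find('side',c,'handle_bar');cap('wrist','w19'); find('wrist',robot.get_calibration('wrist'),'handle_bar');a=cv2.imread('pics/w19.png');b=cv2.imread('pics/s19.png')[170:310,190:300]
cv2.imwrite('pics/c19.png',np.hstack([cv2.resize(a,(480,360)),cv2.resize(b,(283,360))]))
E
```

```text
time: 23.3
eef_pos: [0.6299, 0.1602, 0.2915]
tool_rot: [0.002, -0.434, 0.901, -0.001]
ft_force: [-7.6, 1.3, 17.1]
finger_gap: 0.0198
-0.08455263925856665 -0.16798718021721726 [-7.5781103   1.32919364 17.12662968]
side handle_bar 0.96 [0.6279 0.1666 0.1444] [222. 240.]
wrist handle_bar 0.69 [0.6323 0.1612 0.1438] [252. 271.]
```

View pics/c19.png

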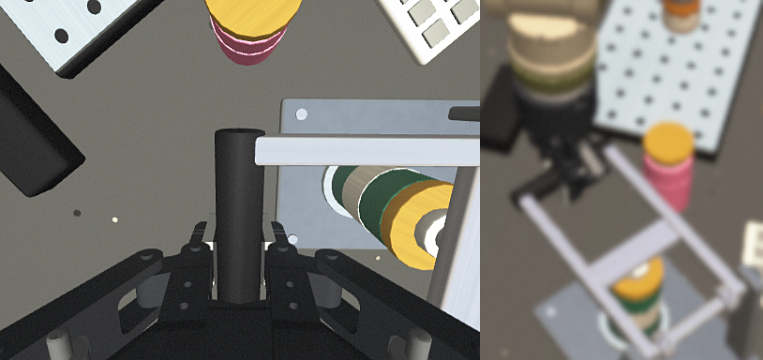

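```bash
python3 -m creep '[[[0,0,0.005,0,0,0,255],[0,0,0.007,0,0,0,255],[0,0,0.009,0,0,0,255],[0,0,0.009,0,0,0,255],[0,0,0.009,0,0,0,255]]]'
python3 - <<'E'
from h import *
ux=np.array([np.cos(np.radians(141.5)),np.sin(np.radians(141.5)),0])
d=np.subtract(st()[2],[0.5641,0.2134,0.4595]); print(d@ux,d[2],st()[0]['ft_force'])
im,c=cap('side','s20');find('side',c,'handle_bar');cap('wrist','w20'); find('wrist',robot.get_calibration('wrist'),'handle_bar')
a=cv2.imread('pics/w18.png')[160:290,330:500];b=cv2.imread('pics/w20.png')[160:290,330:500]
cv2.imwrite('pics/c20.png',np.hstack([cv2.resize(a,None,fx=2.3,fy=2.3,interpolation=2),cv2.resize(b,None,fx=2.3,fy=2.3,interpolation=2)]))
E
```

```text
time: 24.0
eef_pos: [0.6292, 0.1602, 0.2891]
tool_rot: [0.004, -0.433, 0.901, -0.001]
ft_force: [-14.4, -1.4, 33.1]
finger_gap: 0.0201
-0.08407410360891653 -0.17041975473279702 [-14.41908952  -1.42733831  33.11005876]
side handle_bar 0.81 [0.6285 0.1659 0.1412] [222. 240.]
wrist handle_bar 0.8 [0.6307 0.162  0.143 ] [256. 273.]
```

View pics/c20.png

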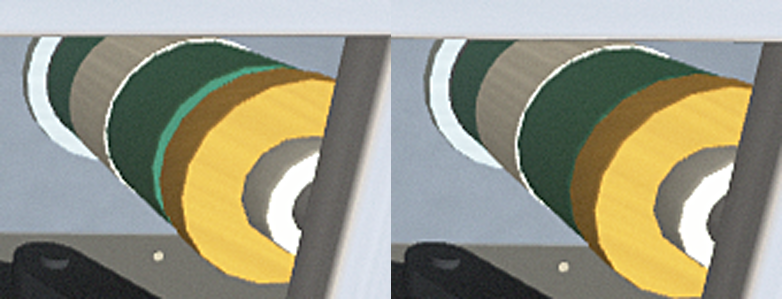

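The teal rim under the lid is gone and the force rose steeply from 17 N to 33 N, so the lid is home. Letting the lever up slowly with the bar still gripped.

```bash
python3 -m creep '[[[0,0,0.006,0,0,0,255],[0,0,0.003,0,0,0,255],[0,0,0,0,0,0,255],[0,0,-0.004,0,0,0,255],[0,0,-0.009,0,0,0,255],[0,0,-0.015,0,0,0,255],[0,0,-0.021,0,0,0,255],[0,0,-0.027,0,0,0,255],[0,0.001,-0.033,0,0,0,255],[0,0.002,-0.039,0,0,0,255],[0,0.0025,-0.0445,0,0,0,255],[0,0.0025,-0.0445,0,0,0,255]]]'
python3 - <<'E'
from h import *
ux=np.array([np.cos(np.radians(141.5)),np.sin(np.radians(141.5)),0])
d=np.subtract(st()[2],[0.5641,0.2134,0.4595]); print(d@ux,d[2],st()[0]['ft_force'])
x0,z0=d@ux,-d[2]
im,c=cap('side','s21');find('side',c,'handle_bar')
q0=[q for q in np.arange(0,1,.002) if .2*(np.sin(.96)-np.sin(.96-q))<=z0][-1]; print('q',q0)
for q in np.arange(q0,-.001,-.04): print(round(q,3),round(-.2*(np.cos(.96-q)-np.cos(.96))-x0,4),round(.2*(np.sin(.96)-np.sin(.96-q))-z0,4))
E
```

```text
time: 25.4
eef_pos: [0.6254, 0.1632, 0.3336]
tool_rot: [0.003, -0.434, 0.901, 0.0]
ft_force: [-8.0, 6.6, 1.2]
finger_gap: 0.0197
-0.07927817170448848 -0.12591105991930168 [-8.03441167  6.62481948  1.1903173 ]
side handle_bar 0.82 [0.62   0.1684 0.1872] [224. 230.]
side handle_bar 0.34 [ 0.5869 -0.3348  0.0234] [273. 154.]
q 0.768
0.768 -0.0023 -0.0002
0.728 -0.0007 -0.0081
0.688 0.0013 -0.0158
0.648 0.0036 -0.0235
0.608 0.0062 -0.031
0.568 0.0092 -0.0385
0.528 0.0124 -0.0458
0.488 0.0159 -0.053
0.448 0.0196 -0.0601
0.408 0.0237 -0.067
0.368 0.028 -0.0737
0.328 0.0326 -0.0802
0.288 0.0375 -0.0866
0.248 0.0426 -0.0927
0.208 0.0479 -0.0987
0.168 0.0535 -0.1044
0.128 0.0593 -0.1099
0.088 0.0653 -0.1152
0.048 0.0715 -0.1202
0.008 0.078 -0.125
```

```bash
python3 -m creep '[[[0,0,-0.004,0,0,0,255],[0,0.001,-0.009,0,0,0,255],[0,0.003,-0.016,0,0,0,255],[0,0.005,-0.0235,0,0,0,255],[0,0.0075,-0.031,0,0,0,255],[0,0.0105,-0.0385,0,0,0,255],[0,0.0135,-0.0458,0,0,0,255],[0,0.017,-0.053,0,0,0,255],[0,0.0206,-0.06,0,0,0,255],[0,0.0247,-0.067,0,0,0,255],[0,0.029,-0.0737,0,0,0,255],[0,0.029,-0.0737,0,0,0,255]]]'
python3 - <<'E'
from h import *
ux=np.array([np.cos(np.radians(141.5)),np.sin(np.radians(141.5)),0])
d=np.subtract(st()[2],[0.5641,0.2134,0.4595]); print(d@ux,d[2],st()[0]['ft_force'])
x0,z0=d@ux,-d[2]
im,c=cap('side','s22');find('side',c,'handle_bar')
q0=[q for q in np.arange(0,1,.002) if .2*(np.sin(.96)-np.sin(.96-q))<=z0][-1]; print('q',q0)
for q in np.arange(q0,-.001,-.04): print(round(q,3),round(-.2*(np.cos(.96-q)-np.cos(.96))-x0,4),round(.2*(np.sin(.96)-np.sin(.96-q))-z0,4))
cap('wrist','w22'); a=cv2.imread('pics/w22.png');b=cv2.imread('pics/s22.png')[170:310,190:300]
cv2.imwrite('pics/c22.png',np.hstack([cv2.resize(a,(480,360)),cv2.resize(b,(283,360))]))
E
```

```text
time: 26.7
eef_pos: [0.6017, 0.1829, 0.4071]
tool_rot: [0.004, -0.434, 0.901, 0.002]
ft_force: [-0.4, 11.2, -0.8]
finger_gap: 0.0198
-0.04841974209188786 -0.05244805638352468 [-0.40377892 11.20969942 -0.77653066]
side handle_bar 0.64 [0.6003 0.1848 0.2551] [229. 219.]
q 0.368
0.368 -0.0028 -0.0002
0.328 0.0018 -0.0068
0.288 0.0066 -0.0131
0.248 0.0117 -0.0193
0.208 0.0171 -0.0252
0.168 0.0226 -0.031
0.128 0.0284 -0.0365
0.088 0.0345 -0.0417
0.048 0.0407 -0.0468
0.008 0.0471 -0.0515
```

View pics/c22.png

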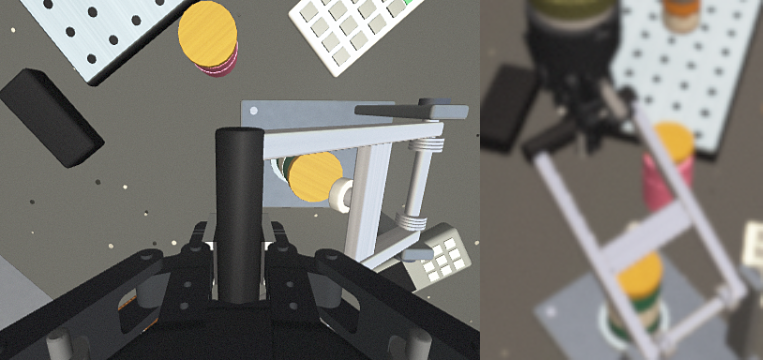

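```bash
python3 -m creep '[[[0,0,-0.003,0,0,0,255],[0,0.003,-0.0068,0,0,0,255],[0,0.0076,-0.0131,0,0,0,255],[0,0.0127,-0.0193,0,0,0,255],[0,0.0175,-0.0252,0,0,0,255],[0,0.023,-0.031,0,0,0,255],[0,0.0284,-0.0365,0,0,0,255],[0,0.0345,-0.0417,0,0,0,255],[0,0.038,-0.0445,0,0,0,255],[0,0.0407,-0.0468,0,0,0,255],[0,0.0407,-0.0468,0,0,0,255]]]'
python3 - <<'E'
from h import *
ux=np.array([np.cos(np.radians(141.5)),np.sin(np.radians(141.5)),0])
d=np.subtract(st()[2],[0.5641,0.2134,0.4595]); F=np.array(st()[0]['ft_force']); print(d@ux,d[2],F,F@ux)
im,c=cap('side','s23');find('side',c,'handle_bar');find('wrist',robot.get_calibration('wrist'),'handle_bar')
E
```

```text
time: 27.95
eef_pos: [0.5693, 0.2082, 0.4526]
tool_rot: [0.003, -0.434, 0.901, 0.002]
ft_force: [-5.2, 3.0, -5.1]
finger_gap: 0.0198
-0.007250879502385693 -0.006915854526903353 [-5.24458138  3.02523052 -5.11763344] 5.987702443653095
side handle_bar 0.77 [0.5686 0.213  0.299 ] [239. 219.]
wrist handle_bar 0.81 [0.5688 0.2088 0.302 ] [255. 263.]
```

Nearly up, with about 0.04 rad left. Easing to the top stop.

```bash
python3 -m creep '[[[0,0.002,-0.0015,0,0,0,255],[0,0.004,-0.003,0,0,0,255],[0,0.006,-0.0045,0,0,0,255],[0,0.0075,-0.006,0,0,0,255],[0,0.009,-0.007,0,0,0,255],[0,0.010,-0.0075,0,0,0,255],[0,0.010,-0.0075,0,0,0,255]]]'
python3 - <<'E'
from h import *
ux=np.array([np.cos(np.radians(141.5)),np.sin(np.radians(141.5)),0])
d=np.subtract(st()[2],[0.5641,0.2134,0.4595]); F=np.array(st()[0]['ft_force']); print(d@ux,d[2],F,F@ux)
im,c=cap('side','s24');find('side',c,'handle_bar');cap('wrist','w24');find('wrist',robot.get_calibration('wrist'),'handle_bar')
a=cv2.imread('pics/w24.png');b=cv2.imread('pics/s24.png')[170:310,190:300]
cv2.imwrite('pics/c24.png',np.hstack([cv2.resize(a,(480,360)),cv2.resize(b,(283,360))]))
E
```

```text
time: 28.8
eef_pos: [0.5633, 0.214, 0.4589]
tool_rot: [0.004, -0.432, 0.902, 0.002]
ft_force: [6.0, 1.6, -13.4]
finger_gap: 0.0196
0.0009553630911472733 -0.0006364585564592184 [  5.9783826    1.57935975 -13.43048855] -3.6955564290248986
side handle_bar 0.91 [0.5622 0.2184 0.3055] [241. 219.]
side handle_bar 0.59 [0.4765 0.2871 0.1458] [271. 294.]
wrist handle_bar 0.96 [0.5623 0.2146 0.3029] [256. 257.]
```

View pics/c24.png

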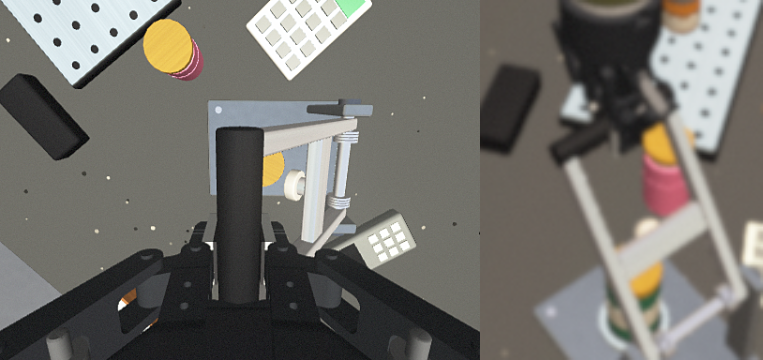

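The bar is back at its start position and against the top stop (the tool feels a 13 N downward reaction). Relaxing, then opening.

```bash
python3 -m creep '[[[0,0,0.001,0,0,0,255],[0,0,0.001,0,0,0,255],[0,0,0.001,0,0,0,180],[0,0,0.001,0,0,0,150],[0,0,0.001,0,0,0,110],[0,0,0.001,0,0,0,70],[0,0,0.001,0,0,0,30],[0,0,0.001,0,0,0,0],[0,0,0.001,0,0,0,0],[0,0,0.001,0,0,0,0],[0,0,0.001,0,0,0,0]]]'
python3 - <<'E'
from h import *
yaw=np.radians(141.5);ux=np.array([np.cos(yaw),np.sin(yaw),0]); V=orient([0,0,-1],ux)
im,c=cap('side','s25');find('side',c,'handle_bar'); p=st()[2]; row(V,p+[0,0,.1])
E
```

```text
time: 30.1
eef_pos: [0.5634, 0.2139, 0.4578]
tool_rot: [0.004, -0.432, 0.902, 0.002]
ft_force: [0.5, 0.1, 0.5]
finger_gap: 0.0854
side handle_bar 0.95 [0.561  0.2184 0.306 ] [242. 219.]
t 30.2 shift [-0.0008  0.0001 -0.1   ] turn [ 0.006  0.059 -0.035] gap 0.0855 F [1.  0.2 0.6]
```

```bash
python3 -m creep '[[[0,0,-0.006,0,0,0,0],[0,0,-0.015,0,0,0,0],[0,0,-0.026,0,0,0,0],[0,0,-0.038,0,0,0,0],[0,0,-0.05,0,0,0,0],[0,0,-0.062,0,0,0,0],[0,-0.01,-0.068,0,0,0,0],[0,-0.03,-0.07,0,0,0,0],[0,-0.05,-0.07,0,0,0,0],[0,-0.07,-0.07,0,0,0,0],[0,-0.085,-0.07,0,0,0,0],[0,-0.085,-0.07,0,0,0,0]]]'
python3 - <<'E'
from h import *
for cam in('side','wrist','top'):
    im,c=cap(cam,cam+'26')
    for t in('tin','handle_bar','cup','jar'): find(cam,c,t)
a=cv2.imread('pics/wrist26.png');b=cv2.imread('pics/side26.png')[130:370,170:340]
cv2.imwrite('pics/c26.png',np.hstack([cv2.resize(a,(480,360)),cv2.resize(b,(255,360))]))
cv2.imwrite('pics/c26b.png',cv2.resize(a[100:300,230:430],None,fx=3,fy=3,interpolation=2))
E
```

```text
time: 31.4
eef_pos: [0.6306, 0.1589, 0.5278]
tool_rot: [0.004, -0.431, 0.902, 0.002]
ft_force: [-0.5, -0.2, -0.3]
finger_gap: 0.0852
side tin 0.87 [0.5387 0.2283 0.0244] [250. 292.]
side tin 0.8 [ 0.537   0.0666 -0.0011] [263. 248.]
side handle_bar 0.93 [0.5624 0.2169 0.307 ] [241. 218.]
side cup 0.82 [ 0.5889 -0.3377  0.0235] [272. 153.]
side jar 0.88 [ 0.5791 -0.205   0.0216] [268. 178.]
side jar 0.39 [ 0.5819 -0.206  -0.0037] [267. 183.]
wrist tin 0.93 [ 0.5425  0.0579 -0.0026] [256.  71.]
wrist tin 0.56 [0.542  0.2335 0.024 ] [322. 156.]
wrist tin 0.34 [0.472  0.2849 0.1438] [412. 168.]
wrist handle_bar 0.69 [0.5617 0.2132 0.304 ] [372. 209.]
wrist cup 0.55 [ 0.3731  0.124  -0.0045] [365.  34.]
wrist jar 0.56 [ 0.6645  0.4776 -0.0009] [338. 286.]
top tin 0.85 [ 5.444e-01  6.580e-02 -4.000e-04] [250. 214.]
top tin 0.5 [ 0.3717 -0.0742  0.0018] [292. 265.]
top cup 0.65 [ 0.5901 -0.3349  0.0208] [367. 198.]
top jar 0.53 [ 0.5817 -0.2018  0.0277] [329. 201.]
```

View pics/c26.png

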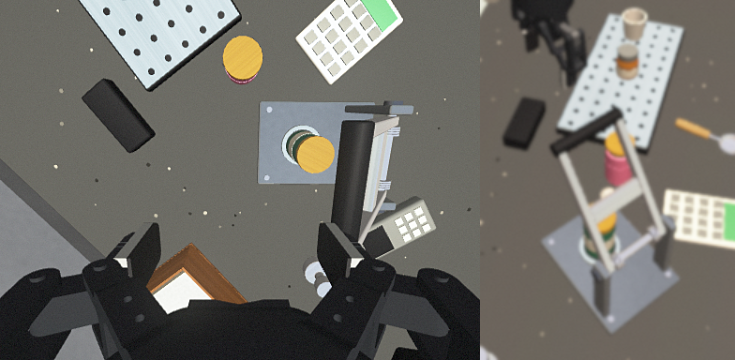

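View pics/c26b.png

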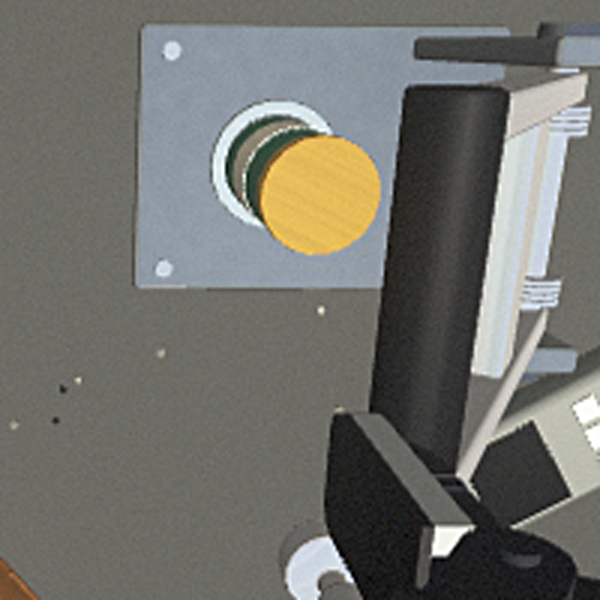

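View pics/top26.png

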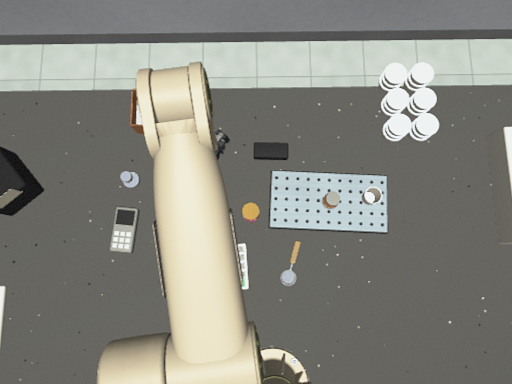

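Run:
```python
from h import *
c=robot.get_calibration('wrist'); im=cv2.imread('pics/wrist26.png')
m=cv2.inRange(cv2.cvtColor(im,cv2.COLOR_BGR2HSV),(12,120,90),(30,255,255)); m[:120]=0;m[200:]=0;m[:,:300]=0;m[:,400:]=0
n,l,s,cc=cv2.connectedComponentsWithStats(m); k=1+np.argmax(s[1:,4])
e=cv2.fitEllipse(cv2.findContours((l==k).astype(np.uint8),0,1)[0][0]); print(e)
for z in(.119,.127):print(z,ray(c,e[0],z))
robot.close_job()
```

```text
((335.74139404296875, 164.0794677734375), (38.246036529541016, 40.48256301879883), 65.8718032836914)
0.119 [0.54245554 0.22791185 0.119     ]
0.127 [0.54339404 0.22536062 0.127     ]
the job is handed in; nothing more can be done
```

I set the green tin on the press ring, pushed its lid home and let the handle back up slowly. The job was handed in at about 31.5 s.

- **Placing:** I took the tin from the drip tray with the tool leaning 35°, left the pink look-alike alone and released the tin upright. After release the tin measured at (0.542, 0.231), against a ring centre of (0.541, 0.231).
- **Pressing:** I gripped the bar and pulled it down to about 0.98–0.99 rad. The teal rim under the lid disappeared, and the force then rose steeply from 17 to 33 N, so I take the lid as fully home.
- **Return:** I kept the bar gripped the whole way up, commanding at most about 0.4 rad/s, and let go only with the lever against its top stop.

**Last checks:**
- The bar measured at z = 0.306, where its fully-up position is 0.307.
- The tin is still upright on the ring, and no rim shows under the lid.
- The last fit of the lid puts the tin at (0.542, 0.228), about 3 mm off the ring centre. The network readings differed from each other by about 5 mm and fall on both sides of the centre, so I read it as measuring error.
- The cup, jar, pink tin and power brick stand where they were, and the calculator, card reader, spoon and tamper look undisturbed. The arm hid part of the calculator in the last top view.
- The bar may have slipped a few millimetres in the grip during the press. The lid's appearance and the force step, rather than the arm's own position, are why I say the lid is home.

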